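# Count to the third gap and file the seasoning tin

### The job

On the kitchen counter, count the gaps of the tin rack from the end with the round ball knob: run a fingertip along the top rail, touching the rail over the first, then the second, then the third gap (gaps that already hold a tin count too). Then push the loose seasoning tin that stands in front of the rack into that third gap, lengthways, until it meets the back plate. Only push it along the counter, never lifting or tipping it, and leave the other tins and everything else where they stand.

Things in the scene. Friction and masses are not known exactly. Their poses are not given: they have to be found in the camera images.
- rack: Fixed dark metal divider rack. Origin on the counter under its middle; x points from the open front (robot side) to the back, y along the row, z up. Seven upright 6 mm dividers, 52 to 60 mm high, 58 mm apart (y = -174 to +174 mm) leave six gaps 52 mm wide, centres at y = +145, +87, +29, -29, -87, -145 mm. Their floor is the counter. At y = +-192 mm dark feet 56 mm high carry the end pieces.
- rail_mid (a point): Middle of the top face of the flat steel rail that runs the rack's whole length above the mouths of the gaps: rack x = -19 mm, y = 0, 62 mm above the counter. The rail is 12 mm deep (x) and 10 mm thick; tins pass beneath it with 7 mm to spare.
- back_plate (a point): Foot of the front face of the rack's back plate, which closes the far end of all gaps: rack x = +25 mm, y = 0, z = 0. The plate is 40 mm high. The gaps' mouths are at rack x = -26 mm, so gaps are 51 mm deep.
- knob_end: The round end piece: a 28 mm black ball on a short stem, standing on the foot at one end of the rack (either end), 42 mm tall. Origin at the bottom of its stem, 56 mm above the counter. Gaps are counted from this end.
- plain_end: The flat end piece: a 24 x 24 x 10 mm black block on the foot at the other end of the rack. Origin at its underside, 56 mm above the counter.
- tin: The loose closed white seasoning tin, 60 mm long (its x), 40 mm wide (its y), 45 mm high, 0.14 to 0.3 kg, standing between the robot and the rack's open front. Origin: centre of its underside; either end may go in first. It slides with ordinary friction. When one end lies against the back plate its origin is at rack x = -5 mm and it stands out of the mouth by about 9 mm.
- rail_a: The length of the rack's rail above the gap at rack y = +145 mm (58 mm long, joined to its neighbours over the dividers). Origin: middle of its top face, 62 mm above the counter. Axes as the rack's. Rigid.
- rail_b: The length of the rack's rail above the gap at rack y = +87 mm (58 mm long, joined to its neighbours over the dividers). Origin: middle of its top face, 62 mm above the counter. Axes as the rack's. Rigid.
- rail_c: The length of the rack's rail above the gap at rack y = +29 mm (58 mm long, joined to its neighbours over the dividers). Origin: middle of its top face, 62 mm above the counter. Axes as the rack's. Rigid.
- rail_d: The length of the rack's rail above the gap at rack y = -29 mm (58 mm long, joined to its neighbours over the dividers). Origin: middle of its top face, 62 mm above the counter. Axes as the rack's. Rigid.
- rail_e: The length of the rack's rail above the gap at rack y = -87 mm (58 mm long, joined to its neighbours over the dividers). Origin: middle of its top face, 62 mm above the counter. Axes as the rack's. Rigid.
- rail_f: The length of the rack's rail above the gap at rack y = -145 mm (58 mm long, joined to its neighbours over the dividers). Origin: middle of its top face, 62 mm above the counter. Axes as the rack's. Rigid.
- spare_1: A tin like the loose one, already standing in the gap at rack y = +87 mm, 60 x 40 x 45 mm, origin under its centre. To be left alone.
- spare_2: A tin like the loose one, already standing in the gap at rack y = -87 mm, 60 x 40 x 45 mm, origin under its centre. To be left alone.
- shaker: Upright steel shaker, 44 mm diameter, 84 mm tall, on the counter to the left of the work; origin under its centre. To be left alone.
- jar: Upright amber glass jar, 56 mm diameter, 80 mm tall, to the right; origin under its centre. To be left alone.
- cup: Clear plastic cup, 72 mm diameter, 95 mm tall, to the right; origin under its centre. To be left alone.
- bowl: Steel bowl, 150 mm diameter, 60 mm tall, to the left of the rack; origin under its centre. To be left alone.
- spoon: Steel serving spoon 240 mm long lying beyond the rack. To be left alone.

How it is judged:
By the outcome, as a careful person would: the job done as asked, in the order asked, and still so for the second after the job is handed in, with the robot touching nothing.
It also fails if it takes over 67 s, if anything falls off the work surface, if the arm or the gripper's body presses on something with over 40 N, if the wrist force passes 120 N, or if a joint passes its speed limit or range.

### The arm

A 7-joint arm with a two-finger parallel gripper is mounted at the origin on the work surface. World frame = base frame: x ahead of the robot, y to its left, z up, the work surface at z = 0. Lengths are in m, angles in rad, forces in N, time in s.
With the tool pointing down it reaches from about 0.4 to 0.85 m from the base axis. Payload 4.5 kg.
Tool frame: the origin (TCP) lies at the centre of the arm's flange, where the gripper is bolted on; the fingertips stand r.tcp_to_tips ahead of it and the grasp point (between the pads) lies 147 mm ahead of it (r.tcp_to_tips is the distance from the TCP to the fingertips, in m); x points along the fingers, y is the direction in which the jaws open and shut, and the axes are right-handed (so a half turn about x gives the same grasp; the last joint's range is limited). The gripper opens to 88 mm and grips with 3 to 60 N. Pads are 18 mm wide; open, the fingers measure 123 mm over their backs; the gripper's body (75 mm by 187 mm) begins 45 mm behind the grasp point.
Start: joints at [-1.143, 0.689, -0.195, 1.565, 0.157, 0.902, -0.215], TCP at [0.24, 0.577, 0.405] pointing down, gripper open.
Joint ranges: [-3.01, 3.01], [-0.46, 2.08], [-1.47, 1.51], [0.13, 2.56], [-1, 4.14], [0.04, 2.09], [-2.66, 2.66]. Speed limits (rad/s): [2.57, 2.57, 3.14, 3.14, 3.14, 3.14, 3.14].

### API

Orientations are given as a unit quaternion [x, y, z, w].
In Python, from plant import r, eyes gives the robot as it stands.
- The arm moves only by the tool carry_out, never from a script. Its argument "targets" is text: rows parted by semicolons, each of 5 numbers parted by spaces: the opening, from 0 (shut) to 1 (fully open), then the shift along the tool's x, y, z in mm, then the turn about the tool's x in rad. A call has 1 to 20 rows; each row shifts and turns the commanded pose from where the row before left it, along the tool's axes as they then stand; what a row does not reach is not made up. A row lasts 1/12 s, in which the tool goes at most 41.7 mm and 7.16 degrees, less where a joint would pass 70% of its speed; a pose out of reach is approached as far as the arm can. A call is refused whole if a number of a shift passes 41.7 or a number of a turn 0.125, either way. A call with a gripper value outside its range is refused whole. The fingers move at their own pace and stop on an object; "force" is the grip in N (left out, the last holds). Time passes only in rows, so rows that do not move let the fingers close. It gives the time, the measured TCP pose, the force and the opening at its end, in the units of the state.
- r.get_state(): the state, without advancing time (a new reading comes with each control period).
- eyes.snapshot(name): name is "scene" or "top" or "wrist"; returns (picture, depth): 420x560x3 uint8, blue, green, red; 420x560 float32, m along the optical axis (not along the pixel's ray), 0 where there is no reading.
- eyes.camera_params(name): a dict with "intrinsics" (3x3 intrinsics, pixels), "rvec" (rotation vector, rad) and "tvec" (3), from world to camera coordinates, as OpenCV has them; the wrist camera has in their place "T_tool_cam" (4x4, takes a point from camera to tool coordinates, whose origin is the TCP and whose axes are the tool frame's). Camera axes: x right, y down, z forward; pixel columns grow to the right and rows downward; lengths in m; the calibration is good to about 2 mm. A picture is of the moment at which its call begins: read the wrist's pose just before it. camera_params takes no time and is no camera call.
- r.finish_job(): hands the job in, once; it reports no verdict.
The state is a dict: "clock": time; "q": joint angles; "qd": joint speeds; "joint_torque": joint torques, N m; "tool_pos": TCP position; "eef_rot": TCP orientation; "contact_force": force on the tool from outside, world axes, zero at the start; "moment": the same for the moment, N m; "opening": opening from 0.0 (shut) to 1.0 (fully open).
Only numpy, scipy, OpenCV 4.12 (cv2) and the standard library are available. Lean on these libraries where they do the work, as an engineer would, in place of code of your own. Each camera call takes 0.05 s, during which the arm holds its last target.

## Working session

There is one attempt and no reset: what is moved stays moved. The work goes in short steps, Python scripts to look and compute and a tool call to move; the robot and the scene stay as the last step left them, time stands still between calls to the robot, and variables do not carry over. Pictures are saved under pics/ and viewed, and the job is handed in when it is done.

Besides the shell and the picture viewer there is one more tool, called as a command line: name --argument value ..., lists and objects as JSON in quotes. carry_out: Moves the arm, as the interface text tells. Its arguments: {"type":"object","properties":{"targets":{"type":"string"},"force":{"type":"number"}},"required":["targets"]}

```bash
mkdir -p pics; ls; python3 - <<'E'
from plant import r, eyes
import cv2,numpy as np
s=r.get_state();print(s,r.tcp_to_tips)
for n in("scene","top"):
    im,d=eyes.snapshot(n);cv2.imwrite(f"pics/{n}0.png",im);np.save(f"pics/{n}0.npy",d)
    print(n,eyes.camera_params(n))
print(eyes.camera_params("wrist"))
E
```

```text
pics
{'clock': 0.0, 'q': array([-1.14323142,  0.68997998, -0.19451296,  1.5663315 ,  0.15729924,
        0.90249773, -0.21506363]), 'qd': array([ 0.00209302, -0.00117478,  0.00066079, -0.00099965, -0.00025733,
       -0.00127314, -0.00063262]), 'joint_torque': array([ 7.19655909e-04, -5.27557218e+01, -1.26632206e+00, -1.53422678e+01,
       -5.25220740e-02,  6.54026109e-03,  1.70827293e-04]), 'tool_pos': array([0.23969355, 0.57685859, 0.40391557]), 'eef_rot': array([ 0.137638  ,  0.69353414, -0.13891859,  0.69337421]), 'contact_force': array([-0.13075208, -0.37155062, -0.71559439]), 'moment': array([-0.05794752, -0.01945736, -0.04952624]), 'opening': 1.0020863326563947} 0.166
scene {'intrinsics': array([[411.7565688 ,   0.        , 280.30376811],
       [  0.        , 411.7565688 , 216.34276314],
       [  0.        ,   0.        ,   1.        ]]), 'rvec': array([ 1.30938922,  2.2369305 , -0.89417744]), 'tvec': array([ 0.29023425, -0.30185098,  1.4439155 ])}
top {'intrinsics': array([[444.18133003,   0.        , 275.99129395],
       [  0.        , 444.18133003, 208.80483994],
       [  0.        ,   0.        ,   1.        ]]), 'rvec': array([ 2.12944928, -2.16928392,  0.14535926]), 'tvec': array([0.00638448, 0.58843692, 1.10460338])}
{'intrinsics': array([[352.71970489,   0.        , 282.98144734],
       [  0.        , 352.71970489, 205.50211615],
       [  0.        ,   0.        ,   1.        ]]), 'T_tool_cam': array([[-5.90645514e-04, -2.77729760e-01,  9.60659061e-01,
         1.99557184e-02],
       [ 9.99998970e-01, -1.42055380e-03,  2.04146141e-04,
        -5.49209308e-04],
       [ 1.30797042e-03,  9.60658192e-01,  2.77730313e-01,
        -7.13464970e-02],
       [ 0.00000000e+00,  0.00000000e+00,  0.00000000e+00,
         1.00000000e+00]])}
```

View pics/top0.png

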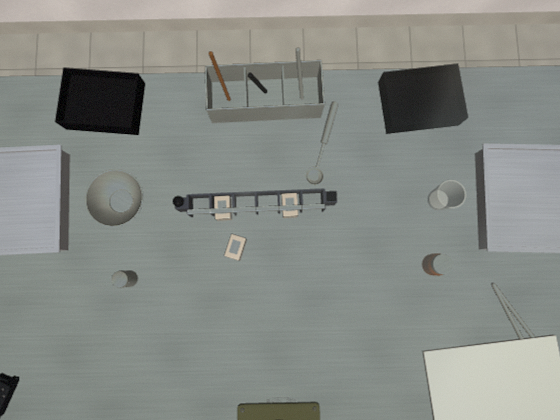

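View pics/scene0.png

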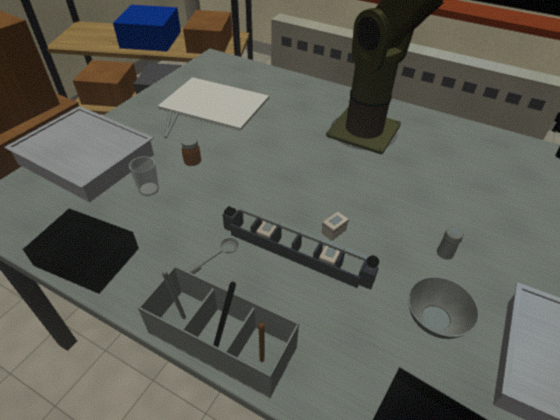

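The round knob is at the left end in the top view (178,203) and the flat block at (333,198). The loose tin is at (235,247). I'll zoom in and measure.

```bash
cat > h.py <<'E'
import numpy as np,cv2
from plant import r,eyes
from scipy.spatial.transform import Rotation as R
def ray(n,uv,z):
    c=eyes.camera_params(n);K=c['intrinsics'];M=cv2.Rodrigues(c['rvec'])[0];t=c['tvec']
    uv=np.atleast_2d(uv).astype(float)
    d=np.c_[uv,np.ones(len(uv))]@np.linalg.inv(K).T@M
    o=-M.T@t
    return o+d*((z-o[2])/d[:,2])[:,None]
def proj(n,P):
    c=eyes.camera_params(n)
    return cv2.projectPoints(np.atleast_2d(P).astype(float),c['rvec'],c['tvec'],c['intrinsics'],None)[0][:,0]
def wray(uv,z,s):
    c=eyes.camera_params('wrist');T=c['T_tool_cam'];K=c['intrinsics'];W=R.from_quat(s['eef_rot']).as_matrix()
    uv=np.atleast_2d(uv).astype(float)
    d=np.c_[uv,np.ones(len(uv))]@np.linalg.inv(K).T@(W@T[:3,:3]).T
    o=W@T[:3,3]+s['tool_pos']
    return o+d*((z-o[2])/d[:,2])[:,None]
E
python3 - <<'E'
from h import *
im=cv2.imread('pics/top0.png');d=np.load('pics/top0.npy')
c=im[180:270,165:345];cv2.imwrite('pics/c0.png',cv2.resize(c,None,fx=4.4,fy=4.4,interpolation=cv2.INTER_CUBIC))
hsv=cv2.cvtColor(im,cv2.COLOR_BGR2HSV)
for p in [(235,247),(228,250),(222,205),(290,205),(178,203)]: print(p,im[p[1],p[0]],d[p[1],p[0]])
b=im[:,:,2].astype(int)-im[:,:,0]
m=((b>12)).astype(np.uint8);m[:180]=0;m[275:]=0;m[:,:165]=0;m[:,345:]=0
for k in cv2.findContours(m,cv2.RETR_EXTERNAL,cv2.CHAIN_APPROX_NONE)[0]:
    if len(k)<15: continue
    rc=cv2.minAreaRect(k);print(rc)
    P=ray('top',k[:,0]+0.0,0.045)[:,:2]
    rr=cv2.minAreaRect((P*1000).astype(np.float32));print(' world',rr)
dk=(im.max(2)<45).astype(np.uint8);
n,l,st,ce=cv2.connectedComponentsWithStats(dk)
for i in range(1,n):
    if st[i,4]>20: print(st[i],ce[i])
E
```

```text
(235, 247) [145 146 139] 1.1284345
(228, 250) [166 184 196] 1.1256081
(222, 205) [143 145 139] 1.1453259
(290, 205) [144 150 142] 1.1239003
(178, 203) [43 45 44] 1.0898857
((234.72703552246094, 246.7621612548828), (16.248245239257812, 23.526870727539062), 17.102725982666016)
 world ((492.6001892089844, 101.89058685302734), (41.25932693481445, 59.24924850463867), 72.2798080444336)
((223.0, 216.5), (7.0, 16.0), 90.0)
 world ((570.4773559570312, 131.6326904296875), (41.2763786315918, 18.06315803527832), 88.92990112304688)
((289.5, 213.5), (7.0, 15.0), 90.0)
 world ((575.03125, -38.95452117919922), (38.49147033691406, 18.087562561035156), 88.9260482788086)
((221.49998474121094, 201.49998474121094), (12.118047714233398, 15.799479484558105), 85.60128784179688)
 world ((609.4627685546875, 135.3438262939453), (31.604385375976562, 40.2414436340332), 3.370565176010132)
((289.1588134765625, 198.564697265625), (12.041351318359375, 15.569390296936035), 85.60128784179688)
 world ((613.8274536132812, -38.92625427246094), (31.389009475708008, 40.04482650756836), 3.3684139251708984)
[ 379   66   63   67 3032] [407.25263852  97.48878628]
[  56   68   89   67 4988] [100.14875702 101.0595429 ]
[248  73  19  20  89] [256.94382022  82.43820225]
[327 192   9   6  24] [331.20833333 193.625     ]
[173 197  11  10  84] [178.10714286 201.20238095]
[189 196   4  13  35] [190.05714286 202.65714286]
[  0 374  19  42 454] [  6.38105727 390.14317181]
```

View pics/c0.png

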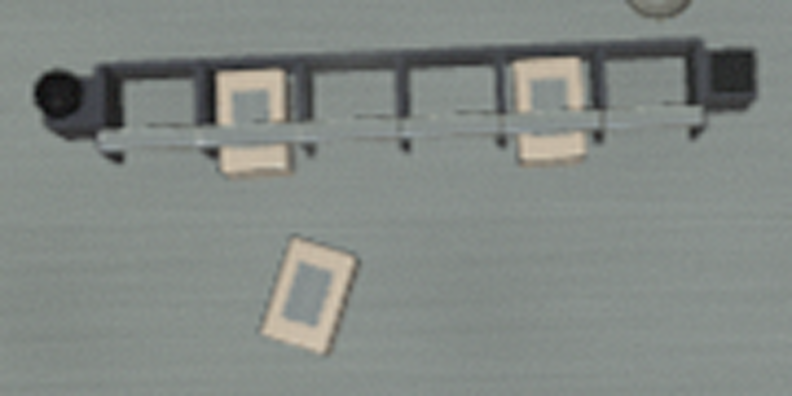

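The knob is on the left, so the third gap is the empty one at rack y=+29 (rail_c), just right of the left spare. Next, the rack frame from several features.

```bash
python3 - <<'E'
from h import *
f=lambda x,y:(165+(x+.5)/4.4-.5,180+(y+.5)/4.4-.5)
B=ray('top',f(59,93),.084)[0];P=ray('top',f(732,72),.066)[0]
v=(B-P)[:2];print('ball',B,'plain',P,'len',np.hypot(*v),'yaw',np.degrees(np.arctan2(-v[0],v[1])),'mid',(B+P)[:2]/2)
L=ray('top',f(100,138),.062)[0];Rr=ray('top',f(703,113),.062)[0]
v=(L-Rr)[:2];print('rail',L,Rr,np.hypot(*v),np.degrees(np.arctan2(-v[0],v[1])),(L+Rr)/2)
# scene check
im=cv2.imread('pics/scene0.png')
cv2.imwrite('pics/s1.png',cv2.resize(im[190:300,200:400],None,fx=4,fy=4,interpolation=cv2.INTER_CUBIC))
s=r.get_state();print(R.from_quat(s['eef_rot']).as_matrix().round(3))
E
```

```text
ball [0.60722555 0.23865394 0.084     ] plain [ 0.61505126 -0.14415506  0.066     ] len 0.38288898001956173 yaw 1.1711264136681332 mid [0.61113841 0.04724944]
rail [0.58413479 0.21969102 0.062     ] [ 0.59213958 -0.12714565  0.062     ] 0.3469290337841422 1.3221185349926947 [0.58813719 0.04627269 0.062     ]
[[-0.001  0.384  0.923]
 [-0.002  0.923 -0.384]
 [-1.    -0.002  0.   ]]
```

View pics/s1.png

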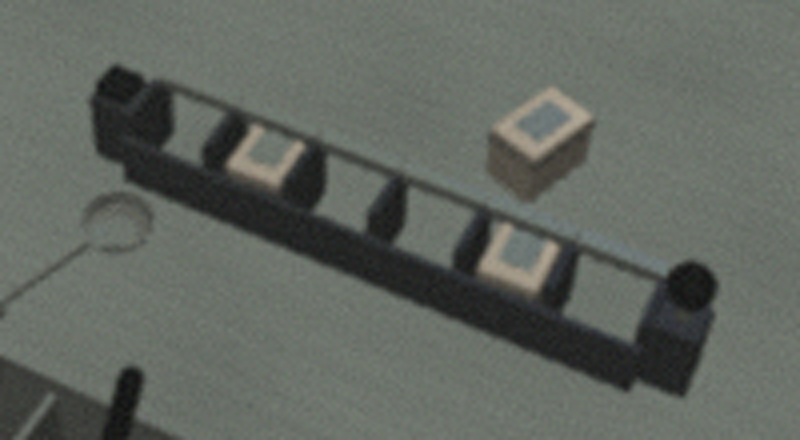

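carry_out --targets "0 0 0 0 -0.104;0 0 0 0 -0.104;0 0 0 0 -0.104;0 0 0 0 -0.104;0 0 -38 16 0;0 0 -38 16 0;0 0 -38 16 0;0 0 -38 16 0;0 0 -38 16 0;0 0 -38 16 0;0 0 -38 16 0;0 0 -38 16 0;0 0 -38 16 0;0 0 -38 16 0;0 0 -38 16 0;0 0 -38 16 0;0 0 -38 16 0;0 0 0 0 0;0 0 0 0 0;0 0 0 0 0" --force 20

```text
clock: 1.77
tool_pos: [0.4585, 0.0882, 0.4046]
eef_rot: [-0.008, 0.707, 0.008, 0.707]
contact_force: [-0.2, -0.1, 0.1]
opening: 0.005
```

```bash
python3 - <<'E'
from h import *
s=r.get_state();im,d=eyes.snapshot('wrist');cv2.imwrite('pics/w1.png',im);np.save('pics/w1.npy',d)
np.savez('pics/w1s.npz',tool_pos=s['tool_pos'],eef_rot=s['eef_rot'])
print(s['tool_pos'],R.from_quat(s['eef_rot']).as_matrix().round(3))
E
```

```text
[0.45853335 0.08815564 0.40455956] [[-0.    -0.022  1.   ]
 [ 0.001  1.     0.022]
 [-1.     0.001 -0.   ]]
```

View pics/w1.png

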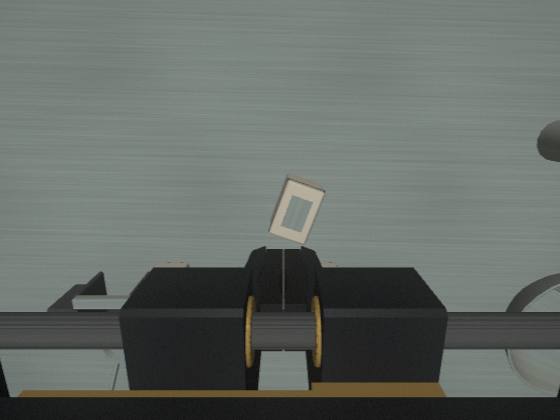

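The tin shows at (297,208), and the gripper hides the rack. I'll move 140 mm forward to see the rack.

carry_out --targets "0 0 0 35 0;0 0 0 35 0;0 0 0 35 0;0 0 0 35 0;0 0 0 0 0;0 0 0 0 0;0 0 0 0 0"

```text
clock: 2.4
tool_pos: [0.5974, 0.0929, 0.4042]
eef_rot: [-0.009, 0.708, 0.009, 0.706]
contact_force: [0.2, -0.7, -0.0]
opening: 0.005
```

```bash
python3 - <<'E'
from h import *
s=r.get_state();im,d=eyes.snapshot('wrist');cv2.imwrite('pics/w2.png',im);np.save('pics/w2.npy',d)
np.savez('pics/w2s.npz',tool_pos=s['tool_pos'],eef_rot=s['eef_rot'])
print(s['tool_pos'])
s1=np.load('pics/w1s.npz');im=cv2.imread('pics/w1.png')
b=im[:,:,2].astype(int)-im[:,:,0]
m=(b>10).astype(np.uint8);m[250:]=0
for k in cv2.findContours(m,cv2.RETR_EXTERNAL,cv2.CHAIN_APPROX_NONE)[0]:
    if len(k)<30: continue
    print(cv2.minAreaRect(k))
    P=wray(k[:,0],.045,s1)[:,:2]*1000
    print(cv2.minAreaRect(P.astype(np.float32)))
E
```

```text
[0.59743805 0.09292184 0.40424372]
((296.5072937011719, 208.7299041748047), (41.60721969604492, 63.39333724975586), 19.983104705810547)
((488.6995849609375, 101.65460968017578), (41.4332275390625, 65.64517974853516), 71.59886169433594)
```

View pics/w2.png

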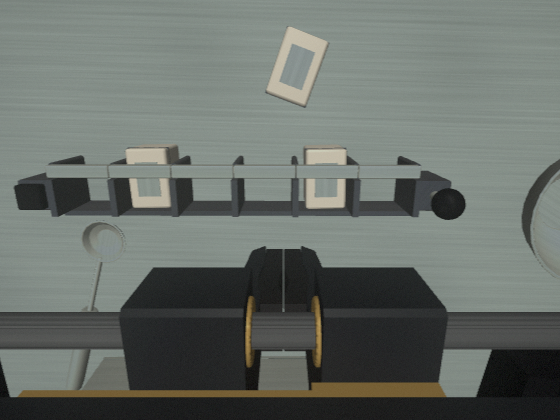

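The ball is at (448,204) on the right, which is +y in this view. From it the gaps are: first empty (~385), second with a spare (325), third empty (~267). Both views agree.

```bash
python3 - <<'E'
from h import *
s=np.load('pics/w2s.npz');im=cv2.imread('pics/w2.png')
cv2.imwrite('pics/w2c.png',cv2.resize(im[140:225,0:280],None,fx=2.8,fy=2.8))
g=im.mean(2)
# rail: bright rows along several columns
for x in (100,210,270,380):
    print(x,g[155:190,x].astype(int))
print('row171 ends',g[171,40:60].astype(int),g[171,410:430].astype(int))
b=im[:,:,2].astype(int)-im[:,:,0]
m=(b>10).astype(np.uint8);m[120:]=0
for k in cv2.findContours(m,cv2.RETR_EXTERNAL,cv2.CHAIN_APPROX_NONE)[0]:
    if len(k)<30: continue
    P=wray(k[:,0],.045,s)[:,:2]*1000
    print('tin',cv2.minAreaRect(k),cv2.minAreaRect(P.astype(np.float32)))
a,c=wray([(47.5,171.5),(420,171.5)],.062,s)
v=(c-a)[:2];print('rail',a,c,np.hypot(*v),np.degrees(np.arctan2(-v[0],v[1])),(a+c)/2)
print('ball',wray((448,204),.084,s))
# divider tops front? mid-line of gap3 at back plate top z=.04 and rail
E
```

```text
100 [136 134 137 135 136 136 136 135 132 117 118 144 142 136 136 139 139 137
 137 137 138 141 119 107 134 135 134 137 132 131 131 130 130 132 133]
210 [139 140 141 139 141 140 138 139 143 128 115 148 145 140 135 139 141 138
 140 139 140 144 133 106 138 138 137 139 138 140 144 141 141 139 143]
270 [141 137 137 143 143 139 141 143 141 126 116 150 146 140 138 140 141 138
 142 141 139 141 139 113 140 139 137 137 139 136 142 145 138 137 137]
380 [139 139 141 137 140 137 141 136 135 131 115 144 146 142 139 139 141 140
 140 141 143 143 146 109 136 138 139 137 135 136 138 137 137 135 138]
row171 ends [138 139 139 138 139 134 134 135 135 137 136 135 136 136 137 137 138 136
 135 138] [140 140 139 141 141 141 140 140 141 140 111  65  59  62  58  60  61  60
  71 104]
tin ((296.16424560546875, 65.92335510253906), (44.34115982055664, 70.31362915039062), 19.98310661315918) ((493.3833312988281, 102.04025268554688), (39.12453842163086, 59.02435302734375), 71.03195190429688)
rail [ 0.59088481 -0.12546453  0.062     ] [0.58260205 0.21910014 0.062     ] 0.3446642136041303 1.3770291110355475 [0.58674343 0.04681781 0.062     ]
ball [[0.60718219 0.23895055 0.084     ]]
```

View pics/w2c.png

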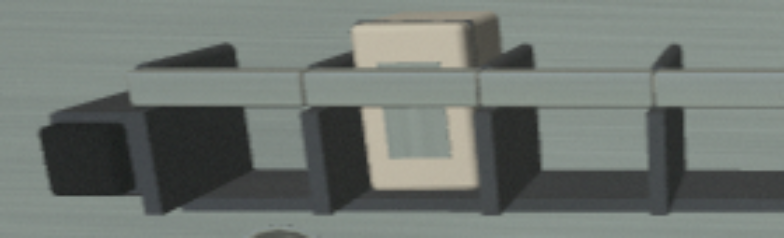

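carry_out --targets "0 0 33 -3.9 0;0 0 33 -3.9 0;0 0 33 -3.9 0;0 33 0 0 0;0 33 0 0 0;0 33 0 0 0;0 33 0 0 0;0 25 0 0 0;0 8 0 0 0;0 0 0 0 0;0 0 0 0 0;0 0 0 0 0"

```text
clock: 3.45
tool_pos: [0.5852, 0.1903, 0.2417]
eef_rot: [-0.007, 0.706, 0.008, 0.708]
contact_force: [0.1, 0.3, 0.6]
opening: 0.006
```

```bash
python3 - <<'E'
from h import *
s=r.get_state();print(s['tool_pos'],R.from_quat(s['eef_rot']).as_matrix().round(3),s['contact_force'])
im,d=eyes.snapshot('wrist');cv2.imwrite('pics/w3.png',im)
E
```

```text
[0.58523371 0.1903114  0.24173305] [[ 0.003 -0.022  1.   ]
 [ 0.002  1.     0.022]
 [-1.     0.001  0.003]] [0.06188401 0.34508298 0.62393935]
```

View pics/w3.png

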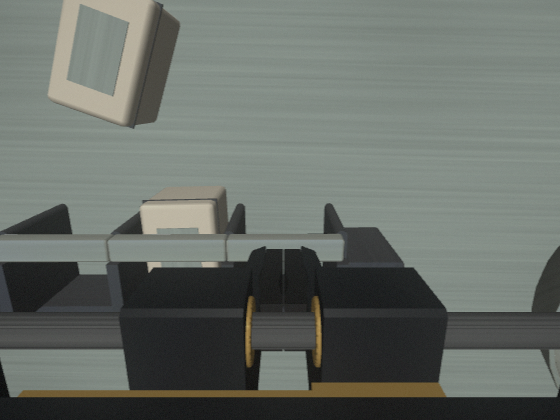

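The fingertips (284,250) are above the first rail segment, which spans columns 228–344. I'll descend gently.

carry_out --targets "0 6 0 0 0;0 4 0 0 0;0 1 0 0 0;0 1 0 0 0;0 0 0 0 0;0 0 0 0 0"

```text
clock: 4.0
tool_pos: [0.5847, 0.1896, 0.2285]
eef_rot: [-0.008, 0.707, 0.008, 0.707]
contact_force: [-1.7, -0.2, 5.5]
opening: 0.004
```

carry_out --targets "0 0 0 0 0;0 0 -7 0 0;0 0 -7 0 0;0 0 -7 0 0;0 0 -7 0 0;0 0 -7 0 0;0 0 -7 0 0;0 0 -7 0 0;0 0 -7 0 0;0 0 0 0 0;0 0 0 0 0"

```text
clock: 4.92
tool_pos: [0.5868, 0.1328, 0.2285]
eef_rot: [-0.007, 0.706, 0.008, 0.708]
contact_force: [0.3, 1.3, 6.9]
opening: 0.004
```

carry_out --targets "0 0 0 0 0;0 0 -7 -0.3 0;0 0 -7 -0.3 0;0 0 -7 -0.3 0;0 0 -7 0 0;0 0 -7 0 0;0 0 -7 0 0;0 0 -7 0 0;0 0 -7 0 0;0 0 0 0 0;0 0 0 0 0"

```text
clock: 5.83
tool_pos: [0.5871, 0.0768, 0.2285]
eef_rot: [-0.007, 0.706, 0.008, 0.708]
contact_force: [0.7, 0.9, 6.8]
opening: 0.007
```

```bash
python3 - <<'E'
from h import *
s=r.get_state();print(s['tool_pos'],s['contact_force'])
im,d=eyes.snapshot('wrist');cv2.imwrite('pics/w4.png',im)
E
```

```text
[0.58712728 0.07683953 0.22848735] [0.72070985 0.9366771  6.75966883]
```

View pics/w4.png

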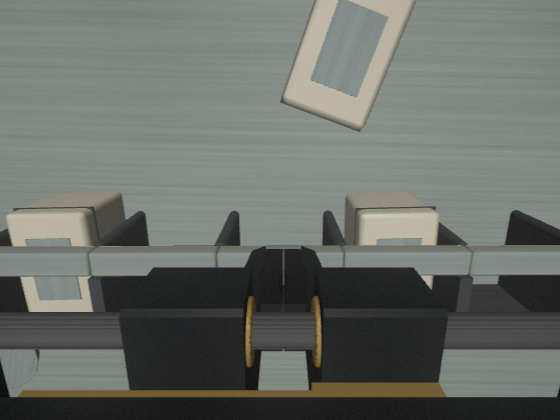

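The third touch is made: the fingertip at column 284 is on the segment spanning 218–342. I'll lift, move to the tin's left side, and turn the jaws along x.

carry_out --targets "0 -30 0 0 0;0 -30 0 0 0;0 0 21.3 -23 0;0 0 21.3 -23 0;0 0 21.3 -23 0;0 0 21.3 -23 0;0.2 0 0 0 -0.121;0.2 0 0 0 -0.121;0.2 0 0 0 -0.121;0.2 0 0 0 -0.121;0.2 0 0 0 -0.121;0.2 0 0 0 -0.121;0.2 0 0 0 -0.121;0.2 0 0 0 -0.121;0.2 0 0 0 -0.121;0.2 0 0 0 -0.121;0.2 0 0 0 -0.121;0.2 0 0 0 -0.121;0.2 0 0 0 -0.119;0.2 0 0 0 0"

```text
clock: 7.55
tool_pos: [0.4927, 0.1593, 0.287]
eef_rot: [-0.506, 0.495, 0.506, 0.493]
contact_force: [-0.5, -0.1, -0.0]
opening: 0.199
```

carry_out --targets "0.2 0 0 0 0;0.2 0 0 0 0"

```text
clock: 7.72
tool_pos: [0.4926, 0.1602, 0.2875]
eef_rot: [0.505, -0.496, -0.505, -0.495]
contact_force: [-0.1, -0.2, -0.1]
opening: 0.201
```

```bash
python3 - <<'E'
from h import *
s=r.get_state();print(s['tool_pos'],R.from_quat(s['eef_rot']).as_matrix().round(3),s['q'].round(2),s['opening'])
im,d=eyes.snapshot('wrist');cv2.imwrite('pics/w5.png',im)
E
```

```text
[0.49256666 0.16017934 0.28745587] [[-0.    -1.    -0.019]
 [-0.001 -0.019  1.   ]
 [-1.     0.    -0.001]] [ 0.    0.82 -0.69  1.97  0.85  0.67  1.92] 0.20082699783277072
```

View pics/w5.png

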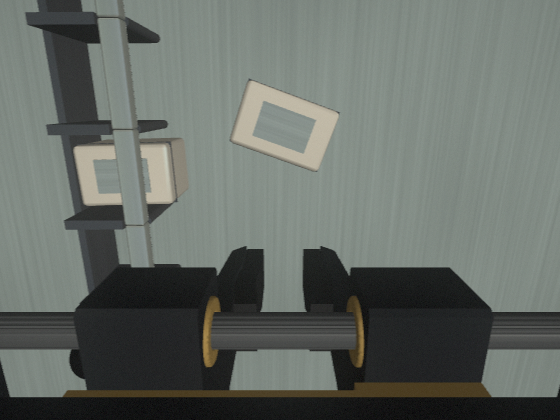

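carry_out --targets "0.2 30 0 0 -0.004;0.2 30 0 0 0;0.2 30 0 0 0;0.2 12 0 0 0;0.2 4 0 0 0;0.2 0 0 0 0;0.2 0 0 0 0;0.2 0 0 -5 0;0.2 0 0 -5 0;0.2 0 0 -5 0;0.2 0 0 -5 0;0.2 0 0 -4 0;0.2 0 0 -4 0;0.2 0 0 0 0;0.2 0 0 0 0"

```text
clock: 9.02
tool_pos: [0.4933, 0.1325, 0.1817]
eef_rot: [0.507, -0.494, -0.506, -0.493]
contact_force: [-1.1, 0.1, -0.1]
opening: 0.198
```

```bash
python3 - <<'E'
from h import *
s=r.get_state();print(s['tool_pos'],R.from_quat(s['eef_rot']).as_matrix().round(3),s['contact_force'])
im,d=eyes.snapshot('wrist');cv2.imwrite('pics/w6.png',im)
E
```

```text
[0.49334626 0.13248229 0.18170351] [[ 0.    -1.    -0.026]
 [-0.    -0.026  1.   ]
 [-1.    -0.    -0.   ]] [-1.14187062  0.14362674 -0.09466856]
```

View pics/w6.png

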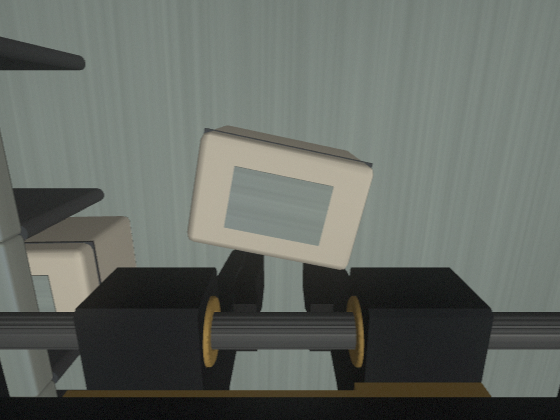

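Contact is made and the tin is turning as planned. I'll continue.

carry_out --targets "0.2 0 0 -4 0;0.2 0 0 -4 0;0.2 0 0 -4 0;0.2 0 0 -4 0;0.2 0 0 -4 0;0.2 0 0 -4 0;0.2 0 0 -4 0;0.2 0 0 0 0;0.2 0 0 0 0"

```text
clock: 9.82
tool_pos: [0.4941, 0.1044, 0.1817]
eef_rot: [0.507, -0.494, -0.506, -0.493]
contact_force: [-0.3, -0.2, 1.1]
opening: 0.197
```

```bash
python3 - <<'E'
from h import *
s=r.get_state();print(s['tool_pos'],R.from_quat(s['eef_rot']).as_matrix().round(3),s['contact_force'])
im,d=eyes.snapshot('wrist');cv2.imwrite('pics/w7.png',im)
b=im[:,:,2].astype(int)-im[:,:,0]
m=(b>10).astype(np.uint8);m[275:]=0;m[:,:150]=0
for k in cv2.findContours(m,cv2.RETR_EXTERNAL,cv2.CHAIN_APPROX_NONE)[0]:
    if len(k)<80: continue
    P=wray(k[:,0],.045,s)[:,:2]*1000
    print('tin',cv2.minAreaRect(k),cv2.minAreaRect(P.astype(np.float32)))
im,d=eyes.snapshot('top');cv2.imwrite('pics/t7.png',im)
E
```

```text
[0.49405205 0.104404   0.18170692] [[ 0.    -1.    -0.026]
 [-0.001 -0.026  1.   ]
 [-1.     0.    -0.001]] [-0.31990914 -0.20507943  1.05662593]
tin ((266.5, 216.0), (108.0, 173.0), 90.0) ((500.3385314941406, 71.07679748535156), (58.37218475341797, 39.48521041870117), 1.4209493398666382)
tin ((269.0, 154.5), (9.0, 146.0), 90.0) ((499.9763488769531, 48.837345123291016), (48.47092056274414, 2.9749064445495605), 1.404434084892273)
```

View pics/w7.png

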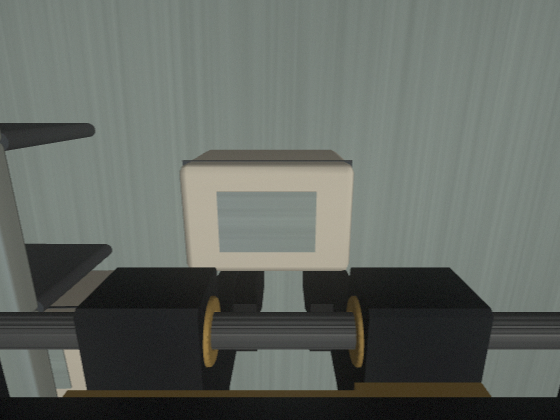

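The tin is squared up (yaw ≈1.4°) at about (0.500, 0.071). I'll cross-check its lateral position against the gap using the top camera.

```bash
python3 - <<'E'
from h import *
im=cv2.imread('pics/t7.png')
cv2.imwrite('pics/t7c.png',cv2.resize(im[180:270,165:345],None,fx=4.4,fy=4.4,interpolation=cv2.INTER_CUBIC))
# estimated rack model overlay points check: gap c centre/edges at mouth, divider front feet
O=np.array([.606,.0466]);a=np.radians(1.3);ex=np.array([np.cos(a),np.sin(a)]);ey=np.array([-np.sin(a),np.cos(a)])
for y in(58,29,0): 
  for x,z in((-26,.0),(25,.04)):
    p=O+ex*x/1000+ey*y/1000;print(y,x,p.round(4),((proj('top',[*p,z])[0]-[165,180]+.5)*4.4).round(0))
t=np.array([.5003,.0711])-O;print('tin in rack',t@ex,t@ey)
E
```

```text
58 -26 [0.5787 0.104 ] [312. 157.]
58 25 [0.6297 0.1052] [303.  63.]
29 -26 [0.5793 0.075 ] [360. 155.]
29 25 [0.6303 0.0762] [352.  61.]
0 -26 [0.58  0.046] [408. 153.]
0 25 [0.631  0.0472] [402.  59.]
tin in rack -0.10511695413287608 0.026891745087049092
```

View pics/t7c.png

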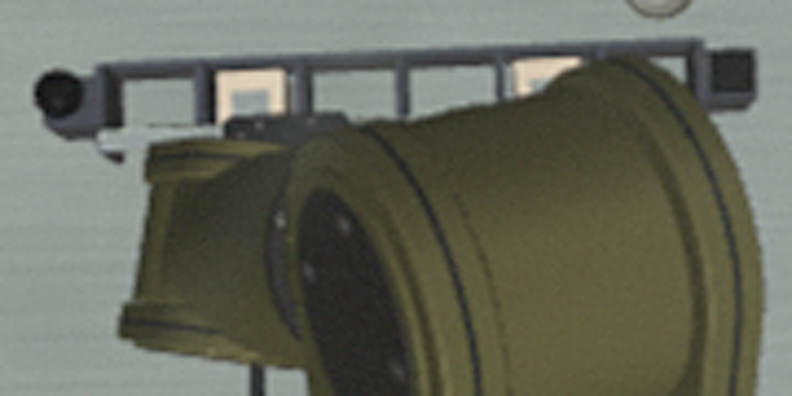

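carry_out --targets "0.2 0 0 10 0;0.2 0 0 20 0;0.1 -35 0 0 0;0 -35 0 0 0;0 0 20 -21 0;0 0 20 -22 0;0 0 18 -22 0;0 0 0 0 0.121;0 0 0 0 0.121;0 0 0 0 0.121;0 0 0 0 0.121;0 0 0 0 0.121;0 0 0 0 0.121;0 0 0 0 0.121;0 0 0 0 0.121;0 0 0 0 0.121;0 0 0 0 0.121;0 0 0 0 0.121;0 0 0 0 0.121;0 0 0 0 0.122"

```text
clock: 11.58
tool_pos: [0.437, 0.0696, 0.2518]
eef_rot: [-0.006, 0.707, 0.007, 0.707]
contact_force: [-0.7, 0.3, -0.6]
opening: 0.007
```

carry_out --targets "0 0 0 0 0;0 0 0 0 0;0 0 0 0 0"

```text
clock: 11.83
tool_pos: [0.4369, 0.069, 0.2517]
eef_rot: [-0.009, 0.707, 0.01, 0.707]
contact_force: [-0.7, -0.1, 0.4]
opening: 0.001
```

```bash
python3 - <<'E'
from h import *
s=r.get_state();print(s['tool_pos'],R.from_quat(s['eef_rot']).as_matrix().round(3),s['contact_force'],s['opening'])
im,d=eyes.snapshot('top');cv2.imwrite('pics/t8.png',im)
cv2.imwrite('pics/t8c.png',cv2.resize(im[180:290,165:345],None,fx=4.4,fy=4.4,interpolation=cv2.INTER_CUBIC))
im,d=eyes.snapshot('scene');cv2.imwrite('pics/s8.png',cv2.resize(im[150:300,200:400],None,fx=4,fy=4,interpolation=cv2.INTER_CUBIC))
E
```

```text
[0.43693915 0.06899936 0.2517301 ] [[ 0.    -0.027  1.   ]
 [ 0.001  1.     0.027]
 [-1.     0.001  0.   ]] [-0.6776625  -0.10099473  0.43463783] 0.0014444137319692062
```

View pics/t8c.png

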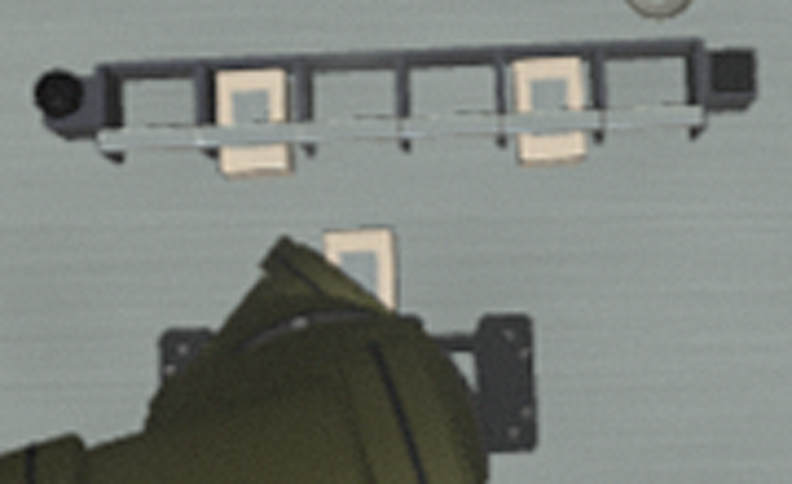

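View pics/s8.png

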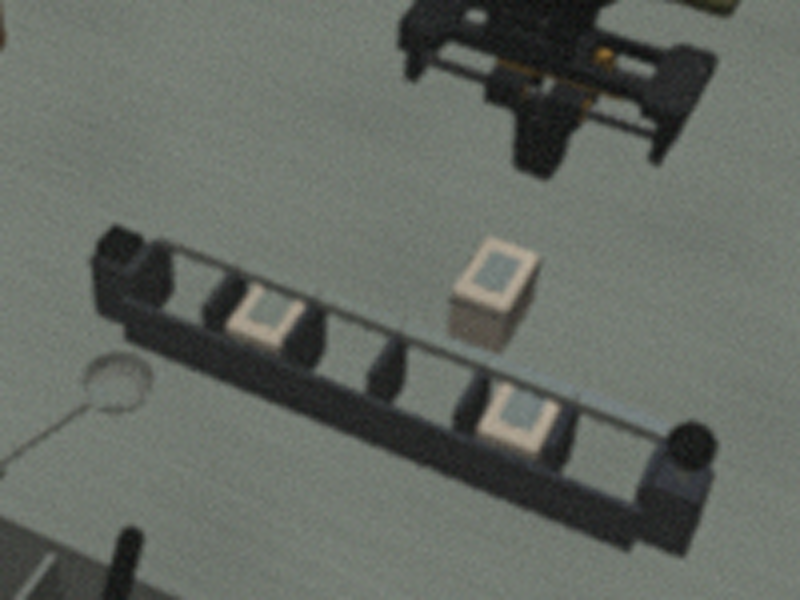

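```bash
python3 - <<'E'
from h import *
f=lambda x,y:(165+(x+.5)/4.4-.5,180+(y+.5)/4.4-.5)
print(ray('top',[f(324,233),f(396,229),f(360,231)],.045))
E
```

```text
[[0.52848277 0.09278913 0.045     ]
 [0.53003006 0.05104769 0.045     ]
 [0.52925635 0.07192007 0.045     ]]
```

The tin is lined up within about 2 mm of the gap axis, with ±6 mm available. I'll lower behind it and push.

carry_out --targets "0 30 0 0 0;0 30 0 0 0;0 9 0 0 0;0 1 0 0 0;0 0 0 0 0;0 0 0.3 6 0;0 0 0.2 6 0;0 0 0.2 6 0;0 0 0.2 6 0;0 0 0.2 6 0;0 0 0.2 6 0;0 0 0.2 6 0;0 0 0.2 6 0;0 0 0.2 6 0;0 0 0.2 6 0;0 0 0 6 0;0 0 0 6 0;0 0 0 0 0;0 0 0 0 0"

```text
clock: 13.52
tool_pos: [0.5119, 0.0718, 0.2014]
eef_rot: [-0.009, 0.706, 0.007, 0.708]
contact_force: [0.2, -0.1, 0.4]
opening: 0.003
```

```bash
python3 - <<'E'
from h import *
s=r.get_state();print(s['tool_pos'],R.from_quat(s['eef_rot']).as_matrix().round(3),s['contact_force'],s['opening'])
im,d=eyes.snapshot('top');
cv2.imwrite('pics/t9c.png',cv2.resize(im[180:290,165:345],None,fx=4.4,fy=4.4,interpolation=cv2.INTER_CUBIC))
im,d=eyes.snapshot('scene');cv2.imwrite('pics/s9.png',cv2.resize(im[150:300,200:400],None,fx=4,fy=4,interpolation=cv2.INTER_CUBIC))
E
```

```text
[0.51188914 0.07179878 0.20143481] [[ 0.003 -0.022  1.   ]
 [-0.003  1.     0.022]
 [-1.    -0.003  0.003]] [ 0.19552893 -0.10556605  0.44826571] 0.0027765352168623394
```

View pics/s9.png

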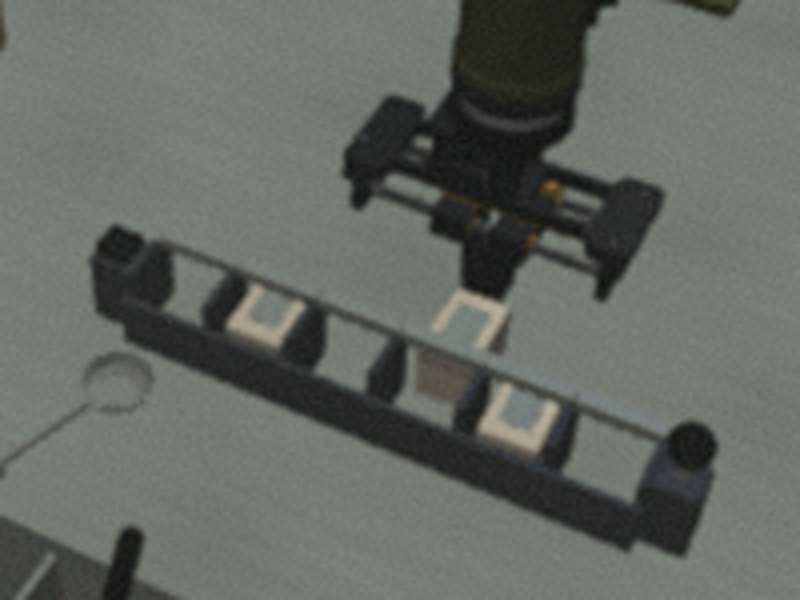

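View pics/t9c.png

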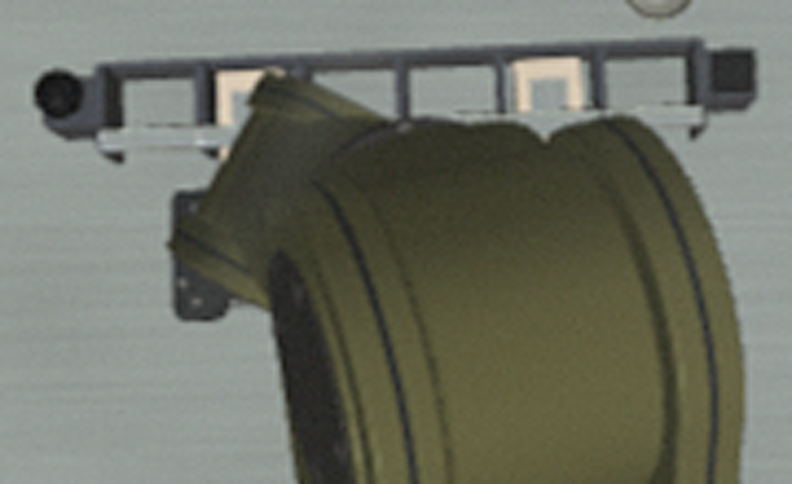

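The descent was cut short and the tips are at 35 mm, so they are pushing near the tin's top. The tin is still upright and entering straight. I'll back off, lower properly, and then carry on.

carry_out --targets "0 0 0 -8 0;0 0 0 -4 0;0 6 0 0 0;0 6 0 0 0;0 6 0 0 0;0 2 0 0 0;0 0 0 0 0;0 0 0 0 0"

```text
clock: 14.28
tool_pos: [0.4994, 0.0715, 0.1811]
eef_rot: [-0.01, 0.707, 0.007, 0.707]
contact_force: [0.1, -0.2, -0.1]
opening: 0.005
```

carry_out --targets "0 0 0 6 0;0 0 0 6 0;0 0 0.2 5 0;0 0 0.2 5 0;0 0 0.2 5 0;0 0 0.2 5 0;0 0 0 5 0;0 0 0 5 0;0 0 0 0 0;0 0 0 0 0"

```text
clock: 15.12
tool_pos: [0.5418, 0.0732, 0.1815]
eef_rot: [-0.009, 0.706, 0.007, 0.708]
contact_force: [-0.4, 0.2, -0.9]
opening: 0.003
```

```bash
python3 - <<'E'
from h import *
s=r.get_state();print(s['tool_pos'],R.from_quat(s['eef_rot']).as_matrix().round(3),s['contact_force'],s['opening'])
im,d=eyes.snapshot('scene');cv2.imwrite('pics/s10.png',cv2.resize(im[180:280,240:380],None,fx=5.6,fy=5.6,interpolation=cv2.INTER_CUBIC))
E
```

```text
[0.54183512 0.07318716 0.1814908 ] [[ 0.003 -0.022  1.   ]
 [-0.003  1.     0.022]
 [-1.    -0.004  0.003]] [-0.3560091   0.22984562 -0.8588024 ] 0.0028467299807579884
```

View pics/s10.png

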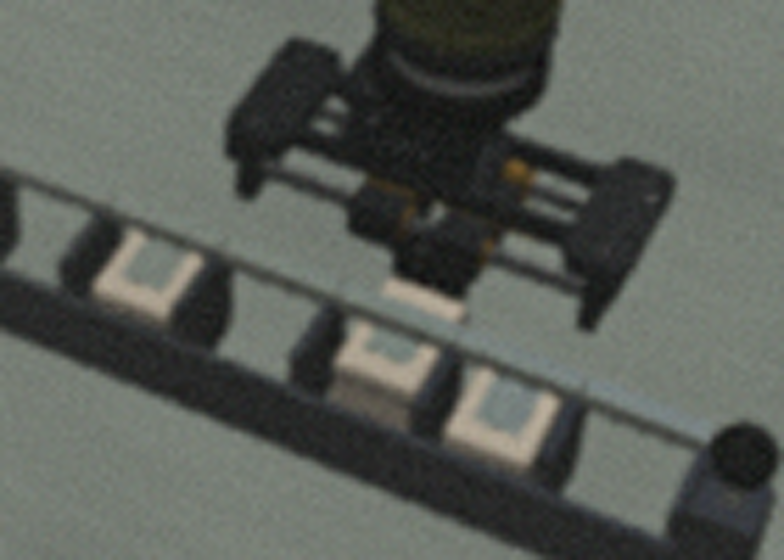

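The tin is inside the third gap, standing straight. I'll go slowly until it meets the back plate.

carry_out --targets "0 0 0 3 0;0 0 0 3 0;0 0 0 2 0;0 0 0 2 0;0 0 0 1 0;0 0 0 1 0;0 0 0 0 0"

```text
clock: 15.75
tool_pos: [0.5535, 0.0735, 0.1815]
eef_rot: [-0.009, 0.706, 0.007, 0.708]
contact_force: [-0.4, -0.0, 0.2]
opening: 0.002
```

carry_out --targets "0 0 0 1 0;0 0 0 1 0;0 0 0 1 0;0 0 0 0 0;0 0 0 0 0"

```text
clock: 16.17
tool_pos: [0.5565, 0.0735, 0.1816]
eef_rot: [-0.009, 0.706, 0.007, 0.708]
contact_force: [0.0, -0.8, -0.6]
opening: 0.002
```

carry_out --targets "0 0 0 1 0;0 0 0 1 0;0 0 0 0 0;0 0 0 0 0"

```text
clock: 16.5
tool_pos: [0.5584, 0.0736, 0.1816]
eef_rot: [-0.009, 0.706, 0.007, 0.708]
contact_force: [-1.3, -0.3, 0.2]
opening: 0.004
```

```bash
python3 - <<'E'
from h import *
s=r.get_state();print(s['tool_pos'],s['contact_force'])
im,d=eyes.snapshot('wrist');cv2.imwrite('pics/w11.png',im)
im,d=eyes.snapshot('scene');cv2.imwrite('pics/s11.png',cv2.resize(im[180:280,240:380],None,fx=5.6,fy=5.6,interpolation=cv2.INTER_CUBIC))
E
```

```text
[0.55837105 0.07356417 0.1815554 ] [-1.32452709 -0.3376979   0.17249664]
```

View pics/s11.png

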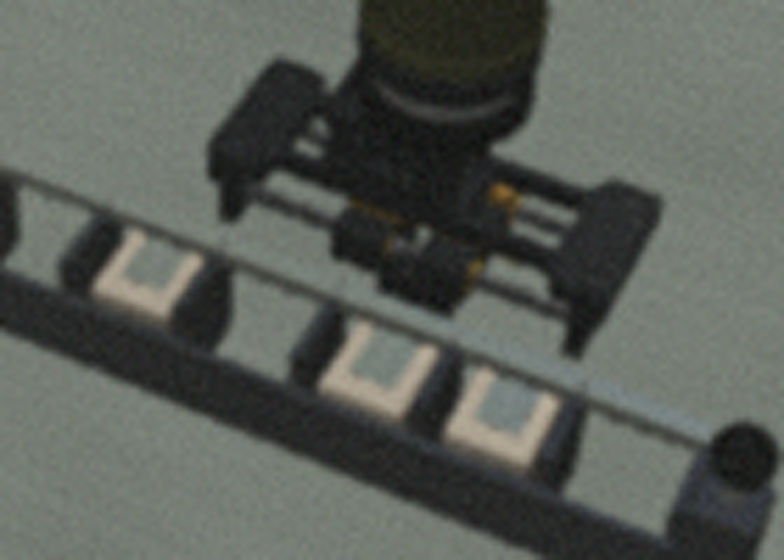

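View pics/w11.png

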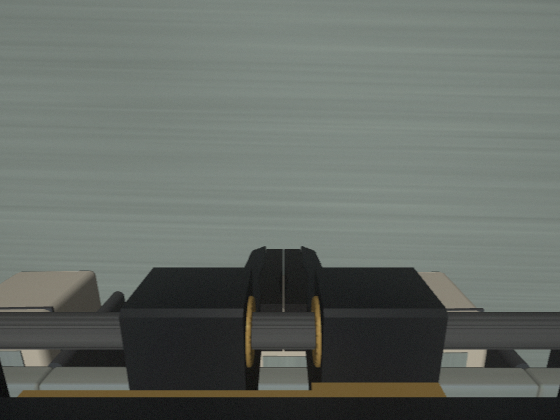

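Almost there. I'll creep until the force rises.

carry_out --targets "0 0 0 0.7 0;0 0 0 0.7 0;0 0 0 0 0;0 0 0 0 0"

```text
clock: 16.93
tool_pos: [0.5598, 0.0736, 0.1815]
eef_rot: [-0.009, 0.706, 0.007, 0.708]
contact_force: [-0.7, 0.0, 0.7]
opening: 0.002
```

carry_out --targets "0 0 0 0.7 0;0 0 0 0.7 0;0 0 0 0 0;0 0 0 0 0"

```text
clock: 17.27
tool_pos: [0.5602, 0.0737, 0.1814]
eef_rot: [-0.01, 0.707, 0.007, 0.707]
contact_force: [-5.3, 0.3, 3.5]
opening: 0.003
```

carry_out --targets "0 0 0 0.7 0;0 0 0 0 0;0 0 0 0 0"

```text
clock: 17.52
tool_pos: [0.5604, 0.0737, 0.1814]
eef_rot: [-0.01, 0.708, 0.007, 0.706]
contact_force: [-6.8, 0.9, 5.0]
opening: 0.003
```

The tin is firmly against the plate. I'll retreat straight back, raise the arm and check.

carry_out --targets "0 0 0 -3 0;0 0 0 -10 0;0 0 0 -20 0;0 0 0 -20 0;0 0 0 -20 0;0 -20 0 0 0;0 -20 0 0 0;0 -20 0 0 0;0 -20 0 0 0;0 -20 0 0 0;0 0 0 -20 0;0 0 0 -20 0;0 0 0 0 0;0 0 0 0 0"

```text
clock: 18.68
tool_pos: [0.4489, 0.0716, 0.2817]
eef_rot: [-0.01, 0.706, 0.007, 0.708]
contact_force: [1.1, -0.3, 0.8]
opening: 0.004
```

```bash
python3 - <<'E'
from h import *
s=r.get_state();print(s['tool_pos'],s['contact_force'])
im,d=eyes.snapshot('top');cv2.imwrite('pics/t12.png',im)
cv2.imwrite('pics/t12c.png',cv2.resize(im[180:290,165:345],None,fx=4.4,fy=4.4,interpolation=cv2.INTER_CUBIC))
im2,d=eyes.snapshot('scene');cv2.imwrite('pics/s12.png',im2)
E
```

```text
[0.44891464 0.0715751  0.2817427 ] [ 1.10341578 -0.34131947  0.75675481]
```

View pics/t12c.png

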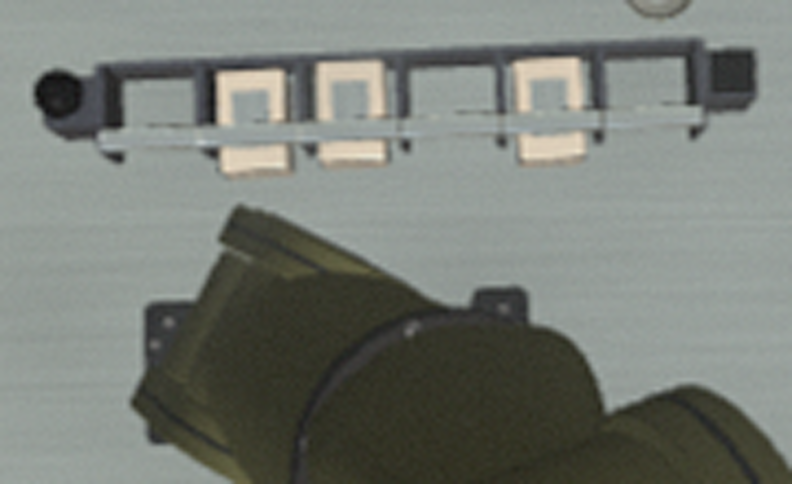

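View pics/s12.png

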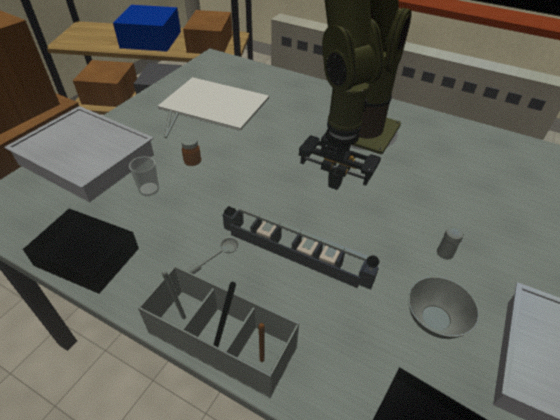

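The tin sits straight in the third gap (crop 318–388, 60–163) and the spares are unmoved. Last check is its depth, then I'll hand in.

```bash
python3 - <<'E'
from h import *
f=lambda x,y:(165+(x+.5)/4.4-.5,180+(y+.5)/4.4-.5)
O=np.array([.606,.0466]);a=np.radians(1.3);ex=np.array([np.cos(a),np.sin(a)]);ey=np.array([-np.sin(a),np.cos(a)])
for n,p in dict(front=(350,61),rear=(354,161)).items():
    t=ray('top',f(*p),.045)[0,:2]-O;print(n,(t@ex*1000).round(1),(t@ey*1000).round(1))
a0=cv2.imread('pics/top0.png');b0=cv2.imread('pics/t12.png')
for n,sl in dict(sp1=np.s_[190:225,212:233],sp2=np.s_[190:225,280:302],shaker=np.s_[265:290,108:140],bowl=np.s_[165:230,80:148],jarcup=np.s_[175:280,415:470],spoon=np.s_[95:188,300:345]).items():
    print(n,cv2.absdiff(a0[sl],b0[sl]).mean().round(2))
r.finish_job()
E
```

```text
front 24.0 29.7
rear -35.2 29.2
sp1 15.83
sp2 16.45
shaker 15.37
bowl 15.83
jarcup 16.64
spoon 16.51
the job is handed in; nothing more can be done
```

The loose seasoning tin is in the third gap from the ball knob, lengthways and up against the back plate. The job is handed in at about 19 s of the 67 s allowed.

- **Counting:** the knob is at the rack's +y end. With closed fingertips I touched the rail over the first, second and third gaps in one slide, at 5.5–7 N. That makes the third gap the one at rack y = +29 mm.
- **Pushing:** I pushed the tin's left side to square it up with the rack, then pushed its rear end straight into the gap. The force then rose to about 7 N and it stopped moving.
- **Final position:** the last top view puts its front end at rack x ≈ +24 mm (plate at +25), its rear at ≈ −35 mm, and its centre at y ≈ +29.5 mm.
- **What went wrong:** my first descent behind the tin was cut short, so part of the push was at 35 mm height, near the tin's top. It stayed upright, and I backed off and lowered to about 15 mm before going on.
- **Check that settled nothing:** comparing the first and last top pictures gave a difference of about 15–17 grey levels in every region, so it could not show whether anything had moved. By eye, the two spare tins and the other objects stand where they were.

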